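# Put the pot pressers in order on the sowing bench

## Robot

A 7-joint arm with a two-finger parallel gripper is mounted at the origin on the work surface. World frame = base frame: x ahead of the robot, y to its left, z up, the work surface at z = 0. Lengths are in m, angles in rad, forces in N, time in s.
With the tool pointing down it reaches from about 0.425 to 0.875 m from the base axis. Payload 4.7 kg.
Tool frame: the origin (TCP) lies where the fingers leave the gripper's body, on its centre line; the fingertips stand 70 mm ahead of it and the grasp point (between the pads) lies 51 mm ahead of it; z points along the fingers, y is the line along which they close (so a half turn about z gives the same grasp; the last joint's range is limited). The gripper opens to 87 mm and grips with 3 to 60 N. Pads are 19 mm wide; open, the fingers measure 117 mm over their backs; the gripper's body (75 mm by 190 mm) begins 51 mm behind the grasp point.
Start: joints at [-1.189, 0.321, -0.07, 1.45, 0.023, 1.371, -0.057], TCP at [0.234, 0.607, 0.292] pointing down, gripper open.
Joint ranges: [-2.86, 2.86], [-0.3, 2.09], [-1.38, 1.24], [0.06, 2.45], [-1.56, 4.7], [0.09, 2.05], [-2.69, 2.69]. Speed limits (rad/s): [2.57, 2.57, 3.14, 3.14, 3.14, 3.14, 3.14].

## Interface

Orientations are given as a rotation vector (axis times angle).
In Python, from bench import ctrl gives the robot as it stands.
- The arm moves only by the tool play_rows, never from a script. Its argument "increments" is a list that holds one entry, the list of rows, each a list of 7 numbers: the shift along the tool's x, y, z as a fraction of full scale, then the turn, a rotation vector about the tool's x, y, z as a fraction of full scale, then the gripper command: -1 is shut, 1 is fully open, values between are in proportion. A call has 1 to 8 rows; each row is the pose to reach, as a shift and turn from the pose commanded when the call began, along the tool's axes at that moment; what a row does not reach only later rows make up. Full scale, the value 1, is 0.1 m for a shift and 90 degrees for a turn. A row lasts 1/10 s, in which the tool goes at most 50 mm and 8.59 degrees, less where a joint would pass 70% of its speed; a pose out of reach is approached as far as the arm can. A call with a number of a shift or a turn outside -1 to 1 is refused whole. A call with a gripper value outside its range is refused whole. The fingers move at their own pace and stop on an object; "squeeze" is the grip in N (left out, the last holds). Time passes only in rows, so rows that repeat a pose let the fingers close. It gives the time, the measured TCP pose, the force, the opening and the grip force at its end, in the units of the state.
- ctrl.get_state(): the state, without advancing time (a new reading comes with each control period).
- ctrl.get_image(name): name is "scene" or "top" or "wrist"; returns the picture (384x512x3 uint8, red, green, blue); there is no depth.
- ctrl.get_calibration(name): a dict with "vertical_fov" (degrees; the focal length in pixels is half the picture's height over the tangent of half this angle, whatever the lens; pixels are square), "cx", "cy" (the principal point, pixels), "dist_coeffs" ([k1, k2, p1, p2, k3] as OpenCV has them; the pictures are not rectified), "R" (3x3) and "t" (3): a world point X has camera coordinates R X + t; the wrist camera has in their place "T_tool_cam" (4x4, takes a point from camera to tool coordinates, whose origin is the TCP and whose axes are the flange's). Camera axes: x right, y down, z forward; pixel columns grow to the right and rows downward; lengths in m; the calibration is good to about 2 mm. A picture is of the moment at which its call begins: read the wrist's pose just before it. get_calibration takes no time and is no camera call.
- ctrl.close_job(): hands the job in; it is judged then, once.
The state is a dict: "time": time; "joint_positions": joint angles; "qd": joint speeds; "joint_torque": joint torques, N m; "position": TCP position; "tool_rot": TCP orientation; "ft_force": force on the tool from outside, world axes, zero at the start; "torque": the same for the moment, N m; "grip_width": opening from 0.0 (shut) to 1.0 (fully open); "grip_force": force on a finger pad.
Only numpy, scipy, OpenCV 4.12 (cv2) and the standard library are available. Lean on these libraries where they do the work, as an engineer would, in place of code of your own. Each camera call takes 0.05 s, during which the arm holds its last target. There are 200 camera calls.

## Task

Put the four wooden pot pressers away in the bays of the rail, one to a bay, in order of size: the smallest in the bay next to the filled cell tray, and so on up to the largest in the bay farthest from it. Set each one down (do not drop it) upright on its sole in the middle of its bay, and leave the seed tub where it stands.

Things in the scene. Friction and masses are not known exactly. Their poses are not given: they have to be found in the camera images.
- presser_32_mid (a point): The smallest pot presser: a wooden disc 32 mm across and 20 mm thick (its sole), with a straight upright round handle of 22 mm diameter on its centre. 96 mm tall over all, the same for every presser; the lowest 9 mm of the handle carry a brass collar 26 mm across. Stands on its sole on the bench. This point is on its axis, half-way up (48 mm above the sole); z along the handle, upwards.
- presser_46_mid (a point): The second smallest pot presser: a wooden disc 46 mm across and 20 mm thick (its sole), with a straight upright round handle of 22 mm diameter on its centre. 96 mm tall over all, the same for every presser; the lowest 9 mm of the handle carry a brass collar 26 mm across. Stands on its sole on the bench. This point is on its axis, half-way up (48 mm above the sole); z along the handle, upwards.
- presser_60_mid (a point): The second largest pot presser: a wooden disc 60 mm across and 20 mm thick (its sole), with a straight upright round handle of 22 mm diameter on its centre. 96 mm tall over all, the same for every presser; the lowest 9 mm of the handle carry a brass collar 26 mm across. Stands on its sole on the bench. This point is on its axis, half-way up (48 mm above the sole); z along the handle, upwards.
- presser_74_mid (a point): The largest pot presser: a wooden disc 74 mm across and 20 mm thick (its sole), with a straight upright round handle of 22 mm diameter on its centre. 96 mm tall over all, the same for every presser; the lowest 9 mm of the handle carry a brass collar 26 mm across. Stands on its sole on the bench. This point is on its axis, half-way up (48 mm above the sole); z along the handle, upwards.
- bay_a: One of four alike black bays clipped side by side, in a row, to the aluminium rail (a, b, c, d from the robot's left, +y, to its right). Square shallow tray, 98 mm outside, 92 mm inside, floor 3 mm thick, walls 18 mm high; fixed. Origin: centre of its underside, on the bench; its x axis points square to the row, away from the robot, to the rail (the rail's near face is 52 mm from the origin, its top 37 mm above the bench, the clip's top 40 mm), its y axis runs along the row.
- bay_b: One of four alike black bays clipped side by side, in a row, to the aluminium rail (a, b, c, d from the robot's left, +y, to its right). Square shallow tray, 98 mm outside, 92 mm inside, floor 3 mm thick, walls 18 mm high; fixed. Origin: centre of its underside, on the bench; its x axis points square to the row, away from the robot, to the rail (the rail's near face is 52 mm from the origin, its top 37 mm above the bench, the clip's top 40 mm), its y axis runs along the row.
- bay_c: One of four alike black bays clipped side by side, in a row, to the aluminium rail (a, b, c, d from the robot's left, +y, to its right). Square shallow tray, 98 mm outside, 92 mm inside, floor 3 mm thick, walls 18 mm high; fixed. Origin: centre of its underside, on the bench; its x axis points square to the row, away from the robot, to the rail (the rail's near face is 52 mm from the origin, its top 37 mm above the bench, the clip's top 40 mm), its y axis runs along the row.
- bay_d: One of four alike black bays clipped side by side, in a row, to the aluminium rail (a, b, c, d from the robot's left, +y, to its right). Square shallow tray, 98 mm outside, 92 mm inside, floor 3 mm thick, walls 18 mm high; fixed. Origin: centre of its underside, on the bench; its x axis points square to the row, away from the robot, to the rail (the rail's near face is 52 mm from the origin, its top 37 mm above the bench, the clip's top 40 mm), its y axis runs along the row.
- cell_tray: The cell tray being filled: 49 black cells of dark compost in a grey carrier, 300 x 290 mm, 45 mm high, fixed; at the left or the right side of the bench, past one end of the row of bays (a brown carton of empty pots, 110 mm high, stands at the other side). Origin: centre of its underside.
- seed_tub_mid (a point): Closed tub of teal pelleted seed, white lid, 62 mm across and 44 mm high, standing loose among the pressers; a bystander. This point is its centre, half-way up. (Other bystanders, not listed: a black pot 60 mm high and a bundle of white plant labels, both beyond the rail.)
Not all that is in view belongs to the job. Leave any green or purple look-alike of the bay_a alone.

How it is judged:
By the outcome, as a careful person would: the job done as asked, in the order asked, and still so for the second after the job is handed in, with the robot touching nothing.
It also fails if it takes over 96 s, if anything falls off the work surface, if the arm or the gripper's body presses on something with over 40 N, if the wrist force passes 120 N, or if a joint passes its speed limit or range.

## Working session

There is one attempt and no reset: what is moved stays moved. The work goes in short steps, Python scripts to look and compute and a tool call to move; the robot and the scene stay as the last step left them, time stands still between calls to the robot, and variables do not carry over. Pictures are saved under pics/ and viewed, at most 14 in all, crops included, and the job is handed in when it is done.

Besides the shell and the picture viewer there is one more tool, called after "Request:" by a JSON object that holds its "op" and its "data". play_rows: Moves the arm, as the interface text tells. Shift numbers are shares of 0.1 m and turn numbers shares of 90 degrees, none past 1 either way. Its arguments: {"type":"object","properties":{"increments":{"type":"array"},"squeeze":{"type":"number"}},"required":["increments"]}

```bash
mkdir -p pics; ls
python3 - <<'E'
from bench import ctrl
import cv2,numpy as np
np.set_printoptions(precision=4,suppress=True)
for n in("top","scene"):
    cv2.imwrite(f"pics/{n}0.png",cv2.cvtColor(ctrl.get_image(n),cv2.COLOR_RGB2BGR)); print(n,ctrl.get_calibration(n))
print(ctrl.get_calibration("wrist"));print(ctrl.get_state())
E
```

```text
pics
top {'vertical_fov': 50.07567829767779, 'cx': 255.8270486200168, 'cy': 181.9760349702028, 'dist_coeffs': array([-0.0624,  0.    ,  0.    ,  0.    ,  0.    ]), 'R': array([[ 0.0033, -1.    ,  0.0017],
       [-0.9965, -0.0034, -0.0834],
       [ 0.0834, -0.0014, -0.9965]]), 't': array([0.0085, 0.5854, 1.5299])}
scene {'vertical_fov': 50.3913894427441, 'cx': 261.4496120025488, 'cy': 189.3356381354242, 'dist_coeffs': array([0.0249, 0.    , 0.    , 0.    , 0.    ]), 'R': array([[ 0.8667,  0.4984,  0.0219],
       [ 0.3443, -0.5658, -0.7492],
       [-0.361 ,  0.6568, -0.662 ]]), 't': array([-0.4787, -0.1286,  1.6476])}
{'vertical_fov': 64.40305487458383, 'cx': 252.40338659593988, 'cy': 186.7199323100486, 'dist_coeffs': array([-0.0652,  0.    ,  0.    ,  0.    ,  0.    ]), 'T_tool_cam': array([[ 0.0012, -0.9561, -0.2931,  0.0799],
       [ 1.    ,  0.0016, -0.0011, -0.0011],
       [ 0.0015, -0.2931,  0.9561, -0.0926],
       [ 0.    ,  0.    ,  0.    ,  1.    ]])}
{'time': 0.1, 'joint_positions': array([-1.1889,  0.3217, -0.0701,  1.4516,  0.0226,  1.3708, -0.0569]), 'qd': array([-0.0024, -0.0016,  0.0002, -0.0031, -0.0003,  0.0008,  0.0008]), 'joint_torque': array([ -0.0001, -49.257 ,  -0.4056, -31.34  ,  -0.0641,   0.0395,
         0.0001]), 'position': array([0.2336, 0.6062, 0.2913]), 'tool_rot': array([-0.5744, -3.0884,  0.0027]), 'ft_force': array([ 0.4852, -0.3556, -0.9441]), 'torque': array([-0.0048, -0.0056, -0.009 ]), 'grip_force': 0.0, 'grip_width': 0.9985152663870929}
```

View pics/top0.png

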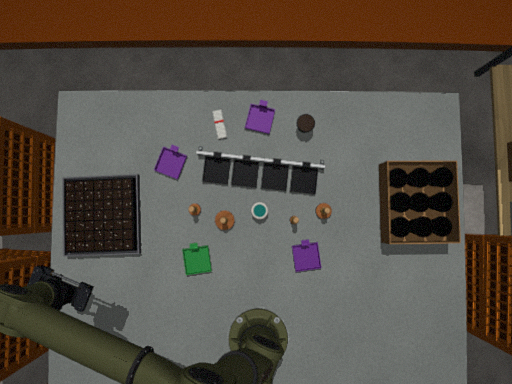

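View pics/scene0.png

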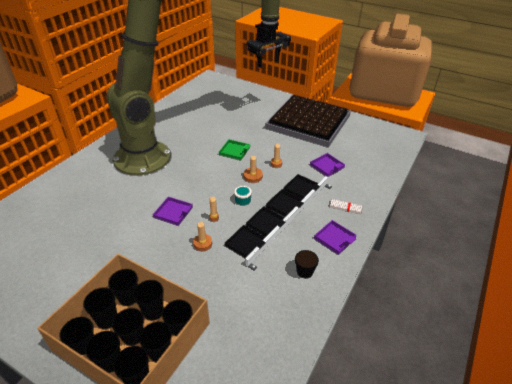

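Top view (up = +x, left = +y). The cell tray is at the left (100,215), so the order from bay_a to bay_d is smallest to largest. Black bays are at about (216,168), (246,173), (275,177), (304,180). Purple and green look-alikes at (171,163), (260,119), (306,257), (197,261) are to be left alone. Pressers are near (194,209), (225,221), (295,219), (323,211), with the tub at (260,211).

```bash
cat > h.py <<'E'
from bench import ctrl
import cv2,numpy as np
from scipy.spatial.transform import Rotation as Ro
np.set_printoptions(precision=4,suppress=True)
def cam(n,st=None):
    c=ctrl.get_calibration(n); f=192/np.tan(np.radians(c["vertical_fov"]/2))
    K=np.array([[f,0,c["cx"]],[0,f,c["cy"]],[0,0,1]])
    if n=="wrist":
        st=st or ctrl.get_state(); T=np.eye(4);T[:3,:3]=Ro.from_rotvec(st["tool_rot"]).as_matrix();T[:3,3]=st["position"]
        M=np.linalg.inv(T@c["T_tool_cam"]);R,t=M[:3,:3],M[:3,3]
    else: R,t=c["R"],c["t"]
    return K,c["dist_coeffs"],R,t
def ray(C,uv,z):
    K,d,R,t=C
    p=cv2.undistortPoints(np.array(uv,float).reshape(-1,1,2),K,d).reshape(-1,2)
    v=np.c_[p,np.ones(len(p))]@R; o=-R.T@t
    return o+v*((z-o[2])/v[:,2])[:,None]
def proj(C,X):
    K,d,R,t=C
    return cv2.projectPoints(np.array(X,float).reshape(-1,1,3),cv2.Rodrigues(R)[0],t,K,d)[0].reshape(-1,2)
def save(n,im): cv2.imwrite(f"pics/{n}.png",cv2.cvtColor(im,cv2.COLOR_RGB2BGR))
def wood(im):
    h=cv2.cvtColor(im,cv2.COLOR_RGB2HSV)
    return cv2.inRange(h,(4,90,60),(20,255,255))
E
python3 - <<'E'
from h import *
im=cv2.cvtColor(cv2.imread("pics/top0.png"),cv2.COLOR_BGR2RGB)
save("topz",cv2.resize(im[145:235,180:340],None,fx=5,fy=5,interpolation=cv2.INTER_CUBIC))
C=cam("top")
n,l,s,c=cv2.connectedComponentsWithStats(wood(im))
for i in range(1,n):
    if 15<s[i,4]<600 and 180<c[i,0]<340: print(s[i],c[i],ray(C,[c[i]],.02)[0])
print(ray(C,[(216,168),(246,173),(275,177),(304,180)],.018))
print(ray(C,[(260,211)],.044))
E
```

```text
[316 203  16  16 193] [323.228 210.513] [ 0.4784 -0.2446  0.02  ]
[189 204  12  11 107] [194.2523 209.0561] [0.4823 0.2427 0.02  ]
[215 211  19  19 293] [224.1399 219.8908] [0.442  0.1293 0.02  ]
[290 216   9   8  54] [293.7593 219.5185] [ 0.4443 -0.133   0.02  ]
[[ 0.6388  0.1624  0.018 ]
 [ 0.62    0.0479  0.018 ]
 [ 0.6051 -0.0624  0.018 ]
 [ 0.5941 -0.1727  0.018 ]]
[[ 0.4756 -0.0054  0.044 ]]
```

View pics/topz.png

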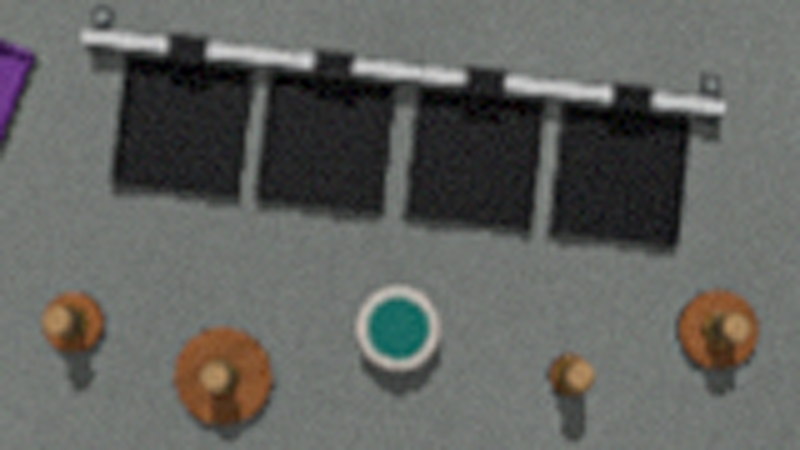

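Top crop: sole widths of about 12, 19, 9 and 16 px from left to right. At (194,209) is the 46, at (225,221) the 74, at (294,219) the 32 and at (323,211) the 60. The tub is at (260,211) and the bays a to d are in a row. I'm moving the wrist camera over the row to measure finely and confirm the choices.

Request:
{"op": "play_rows", "data": {"increments": [[[-0.15,-0.2,-0.03,0,0,-0.05,1],[-0.35,-0.45,-0.06,0,0,-0.1,1],[-0.55,-0.7,-0.1,0,0,-0.15,1],[-0.75,-0.95,-0.12,0,0,-0.15,1]]]}}

```text
time: 0.5
position: [0.2697, 0.4896, 0.304]
tool_rot: [-0.204, -3.135, 0.001]
ft_force: [0.2, 0.9, -0.6]
grip_width: 0.997
grip_force: 0.0
```

Request:
{"op": "play_rows", "data": {"increments": [[[-0.2,-0.24,-0.03,0,0,0,1],[-0.4,-0.48,-0.06,0,0,0,1],[-0.6,-0.72,-0.1,0,0,0,1],[-0.75,-0.95,-0.12,0,0,0,1]]]}}

```text
time: 0.9
position: [0.3325, 0.3852, 0.3162]
tool_rot: [0.209, 3.134, -0.0]
ft_force: [0.5, -0.0, 1.2]
grip_width: 1.002
grip_force: 0.0
```

Request:
{"op": "play_rows", "data": {"increments": [[[-0.2,-0.24,-0.03,0,0,0,1],[-0.4,-0.48,-0.06,0,0,0,1],[-0.6,-0.72,-0.1,0,0,0,1],[-0.75,-0.95,-0.12,0,0,0,1]]]}}

```text
time: 1.3
position: [0.3941, 0.2812, 0.3282]
tool_rot: [0.209, 3.134, -0.0]
ft_force: [-1.3, -0.1, 0.8]
grip_width: 1.0
grip_force: 0.0
```

Request:
{"op": "play_rows", "data": {"increments": [[[-0.1,-0.24,-0.03,0,0,0,1],[-0.2,-0.48,-0.06,0,0,0,1],[-0.3,-0.72,-0.1,0,0,0,1],[-0.3,-0.95,-0.12,0,0,0,1]]]}}

```text
time: 1.7
position: [0.4112, 0.183, 0.3402]
tool_rot: [0.21, 3.134, -0.001]
ft_force: [0.0, 0.3, 0.7]
grip_width: 1.001
grip_force: 0.0
```

Request:
{"op": "play_rows", "data": {"increments": [[[-0.1,-0.24,-0.03,0,0,0,1],[-0.2,-0.48,-0.06,0,0,0,1],[-0.3,-0.72,-0.1,0,0,0,1],[-0.3,-0.95,-0.12,0,0,0,1],[-0.3,-0.95,-0.12,0,0,0,1],[-0.3,-0.95,-0.12,0,0,0,1]]]}}

```text
time: 2.3
position: [0.4275, 0.0865, 0.3521]
tool_rot: [-0.209, -3.134, -0.001]
ft_force: [0.1, 0.2, -0.8]
grip_width: 1.003
grip_force: 0.0
```

Request:
{"op": "play_rows", "data": {"increments": [[[0,-0.3,0,0,0,0,1],[0,-0.6,0,0,0,0,1],[0,-0.85,0,0,0,0,1],[0,-0.85,0,0,0,0,1],[0,-0.85,0,0,0,0,1]]]}}

```text
time: 2.8
position: [0.4164, 0.0034, 0.3521]
tool_rot: [-0.206, -3.135, -0.001]
ft_force: [0.0, 0.7, -0.6]
grip_width: 1.0
grip_force: 0.0
```

Run:
```python
from h import *
st=ctrl.get_state(); im=ctrl.get_image("wrist"); save("w1",im); C=cam("wrist",st)
print(st["position"],st["joint_positions"])
n,l,s,c=cv2.connectedComponentsWithStats(wood(im))
for i in range(1,n):
    if s[i,4]>100: print(s[i],c[i],ray(C,[c[i]],.02)[0])
```

```text
[0.4164 0.0034 0.3521] [-0.5917 -0.251   0.4336  1.8984  0.1043  1.4723  1.2591]
[ 315  133   52   51 1823] [340.6259 158.2748] [0.4399 0.1255 0.02  ]
[402 160  32  31 518] [415.5116 173.4807] [0.4764 0.235  0.02  ]
[152 173  21  20 165] [164.303  180.6606] [ 0.4398 -0.1307  0.02  ]
[441 183  16  16 178] [448.5955 191.2697] [0.511  0.2875 0.02  ]
[137 193  17  15 194] [144.8351 199.9794] [ 0.4653 -0.1662  0.02  ]
[  62  194   56   41 1201] [ 94.6961 214.3264] [ 0.4781 -0.2494  0.02  ]
[ 84 250  21  12 103] [ 95.1068 255.9223] [ 0.548  -0.2698  0.02  ]
[400 250  24  15 137] [411.3285 256.6058] [0.6149 0.233  0.02  ]
[409 270  17  30 118] [420.3644 285.8983] [0.6736 0.251  0.02  ]
[230 319  40  13 174] [247.5862 323.6609] [ 0.7082 -0.0447  0.02  ]
[282 318  87  14 480] [323.6833 324.7563] [0.7286 0.085  0.02  ]
```

View pics/w1.png

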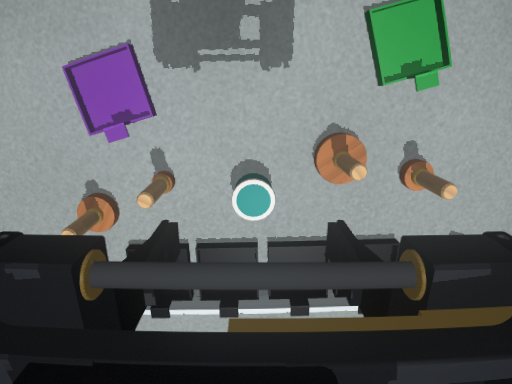

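Wrist view: soles at (340,158) for the 74, (418,175) for the 46, (164,181) for the 32 and (97,213) for the 60; the tub is at (254,199). The handle tops are bright, and the gripper hides the bays. I'm moving further out to view the bays.

Request:
{"op": "play_rows", "data": {"increments": [[[-0.3,0,0,0,0,0,1],[-0.6,0,0,0,0,0,1],[-0.9,0,0,0,0,0,1]]]}}

```text
time: 3.15
position: [0.5069, -0.0074, 0.352]
tool_rot: [0.202, 3.135, 0.001]
ft_force: [0.8, 0.9, -0.4]
grip_width: 0.999
grip_force: 0.0
```

Request:
{"op": "play_rows", "data": {"increments": [[[-0.3,0,0,0,0,0,1],[-0.6,0,0,0,0,0,1],[-0.9,0,0,0,0,0,1],[-0.9,0,0,0,0,0,1],[-0.9,0,0,0,0,0,1]]]}}

```text
time: 3.65
position: [0.5951, -0.0196, 0.3509]
tool_rot: [-0.204, -3.132, 0.001]
ft_force: [-1.1, -0.5, -0.1]
grip_width: 0.998
grip_force: 0.0
```

Run:
```python
from h import *
st=ctrl.get_state(); im=ctrl.get_image("wrist"); save("w2",im)
print(st["position"],st["joint_positions"])
im=cv2.cvtColor(cv2.imread("pics/w1.png"),cv2.COLOR_BGR2RGB)
a=im[120:250,40:180]; b=im[120:250,310:470]
save("w1z",np.hstack([cv2.resize(x,None,fx=2.6,fy=4,interpolation=cv2.INTER_CUBIC) for x in(a,b)]))
```

```text
[ 0.5951 -0.0196  0.3509] [-0.5154  0.2     0.5918  1.5206 -0.1109  1.4576  1.5207]
```

View pics/w2.png

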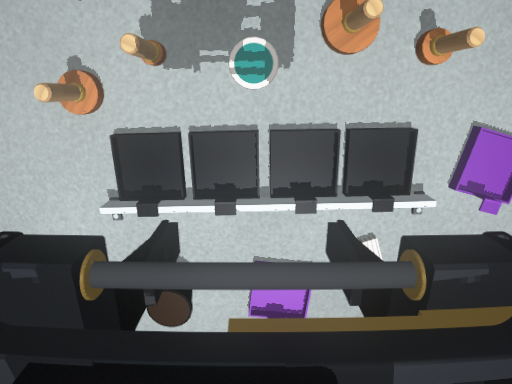

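View pics/w1z.png

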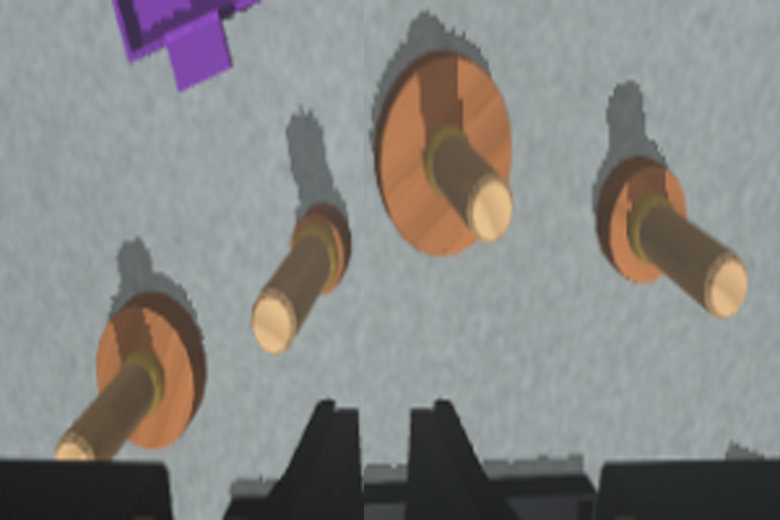

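w2 shows everything. Bay near edges are at row ~130, with bays d to a at columns 112–185, 190–258, 269–340 and 343–416. Handle tops are at (45,93) 60, (130,43) 32, (373,8) 74, (476,37) 46. The crop confirms the sole sizes. Now fitting.

```bash
cat > m.py <<'E'
from h import *
def tops(im,C,z=.096):
    h=cv2.cvtColor(im,cv2.COLOR_RGB2HSV)
    m=cv2.inRange(h,(6,50,165),(24,170,255)); m[250:]=0
    n,l,s,c=cv2.connectedComponentsWithStats(m)
    out=[]
    for i in range(1,n):
        if s[i,4]>60: out.append((s[i],c[i],ray(C,[c[i]],z)[0]))
    return out
E
python3 - <<'E'
from m import *
st=ctrl.get_state(); C=cam("wrist",st)
im=cv2.cvtColor(cv2.imread("pics/w2.png"),cv2.COLOR_BGR2RGB)
for o in tops(im,C): print(*o)
K,d,R,t=C; print("cam",-R.T@t)
g=im.max(2); print(g[120:140:2,225],g[150,183:195],g[150,255:272])
m=cv2.inRange(g,0,62); near=[];B=[]
for k,(a,b) in zip("dcba",[(108,187),(187,263),(264,341.5),(341,420)]):
    a,b=int(a),int(b); mm=m[:,a:b]
    L=[];Rr=[];T=[]
    for r in range(142,185,2):
        q=np.where(mm[r])[0]; L.append((a+q[0]-.5,r)); Rr.append((a+q[-1]+.5,r))
    for cc in range(15,b-a-15,2):
        q=np.where(mm[115:160,cc])[0]; T.append((a+cc,115+q[0]-.5))
    B.append((k,L,Rr,T))
def line(P): return cv2.fitLine(np.array(P,np.float32)[:,:2],cv2.DIST_HUBER,0,.01,.01).ravel()
allT=np.vstack([ray(C,T,0.0)for _,_,_,T in B]); v=line(allT); ang=np.arctan2(v[1],v[0]); 
yax=np.array([v[0],v[1]])*np.sign(v[1]); xax=np.array([yax[1],-yax[0]]); print("row deg",np.degrees(np.arctan2(yax[1],yax[0])))
cx=(-R.T@t)[:2]@yax
for k,L,Rr,T in B:
    z={"d":(.018,0),"c":(.018,0),"b":(0,.018),"a":(0,.018)}[k]
    yl=np.median(ray(C,L,z[0])[:,:2]@yax); yr=np.median(ray(C,Rr,z[1])[:,:2]@yax)
    n=np.median(ray(C,T,0)[:,:2]@xax)
    print(k,"w",abs(yr-yl),"ctr",xax*(n+.049)+yax*(yl+yr)/2)
E
```

```text
[ 324    0   60   53 1801] [352.211   27.2549] [0.4594 0.1018 0.096 ]
[467  27  18  20 258] [475.9961  37.0349] [0.4819 0.239  0.096 ]
[120  33  18  22 287] [128.1882  43.2439] [ 0.4438 -0.1362  0.096 ]
[423  33  30  31 336] [433.7798  52.9524] [0.4943 0.1905 0.096 ]
[ 60  71  38  44 730] [83.2068 96.6726] [ 0.4906 -0.2002  0.096 ]
[ 34  83  18  19 253] [42.1818 92.5099] [ 0.4786 -0.2472  0.096 ]
cam [ 0.515  -0.0108  0.4443]
[191 195 159 125 122  99  68  73  73  73] [184 194 193 195 195 193 115  70  55  44  52  66] [ 76  57  77  98 194 192 193 192 188 188 186 185 187 184 116  56  79]Traceback (most recent call last):
  File "<stdin>", line 14, in <module>
IndexError: index 0 is out of bounds for axis 0 with size 0
```

Run:
```python
from m import *
st=ctrl.get_state(); C=cam("wrist",st)
s1=dict(st); s1["position"]=np.array([.4164,.0034,.3521]); s1["tool_rot"]=np.array([-.206,-3.135,-.001])
im=cv2.cvtColor(cv2.imread("pics/w1.png"),cv2.COLOR_BGR2RGB); C1=cam("wrist",s1)
for o in tops(im,C1): print(*o)
im1=cv2.cvtColor(im,cv2.COLOR_RGB2HSV)[164:182,350:366]; print(im1[9,:,1],im1[9,:,2]); print(ray(C1,[(358,172)],.096))
im=cv2.cvtColor(cv2.imread("pics/w2.png"),cv2.COLOR_BGR2RGB)
K,d,R,t=C
g=im.max(2); m=cv2.inRange(g,0,105); B=[]
for k,(a,b) in zip("dcba",[(106,187),(187,263),(264,341),(341,422)]):
    mm=m[:,a:b]; L=[];Rr=[];T=[]
    for r in range(144,185,2):
        q=np.where(mm[r])[0]; L.append((a+q[0]-.5,r)); Rr.append((a+q[-1]+.5,r))
    for cc in range(15,b-a-15,2):
        q=np.where(mm[115:160,cc])[0]; T.append((a+cc,115+q[0]-.5))
    B.append((k,L,Rr,T))
def line(P): return cv2.fitLine(np.array(P,np.float32)[:,:2],cv2.DIST_HUBER,0,.01,.01).ravel()
v=line(np.vstack([ray(C,T,0.0)for _,_,_,T in B]))
yax=v[:2]*np.sign(v[1]); xax=np.array([yax[1],-yax[0]]); print("row deg",np.degrees(np.arctan2(yax[1],yax[0])),yax)
for k,L,Rr,T in B:
    z=(.018,0) if k in"dc" else (0,.018)
    yl=np.median(ray(C,L,z[0])[:,:2]@yax); yr=np.median(ray(C,Rr,z[1])[:,:2]@yax)
    n=np.median(ray(C,T,0)[:,:2]@xax)
    c=xax*(n+.049)+yax*(yl+yr)/2
    print(k,"w",abs(yr-yl),"near",n,"ctr",c,"top px",proj(cam("top"),[[*c,.003]]))
```

```text
[346 135  18  22 219] [353.3973 145.5708] [0.4083 0.1208 0.096 ]
[317 140  50  44 891] [336.2267 167.1358] [0.4314 0.0995 0.096 ]
[405 167  20  24 166] [411.4157 181.6627] [0.4611 0.1903 0.096 ]
[443 185  14  15 158] [449.6899 191.8671] [0.4808 0.2397 0.096 ]
[137 194  16  15 172] [144.314  200.9419] [ 0.4435 -0.1352  0.096 ]
[ 91 198  23  34 384] [104.1094 216.9922] [ 0.4579 -0.1914  0.096 ]
[ 77 201   9  16  81] [ 80.6049 208.8025] [ 0.4434 -0.2186  0.096 ]
[ 94  96  99  96  97  97  98 100 100  99 100 100 100  99  98  97] [152 167 222 228 227 226 222 216 207 206 210 214 217 220 223 224]
[[0.4407 0.1252 0.096 ]]
row deg 83.82943 [0.1075 0.9942]
d w 0.09776736839048375 near 0.5618142305451828 ctr [ 0.5954 -0.1758] top px [[304.3217 180.0082]]
c w 0.09806934068687098 near 0.5615086906520884 ctr [ 0.6071 -0.064 ] top px [[275.2305 176.851 ]]
b w 0.09743524387384564 near 0.5615474149189337 ctr [0.6195 0.0496] top px [[245.6615 173.5556]]
a w 0.09809955678616245 near 0.5618338638502269 ctr [0.6317 0.1598] top px [[217.0138 170.3026]]
```

Bays come out at the right width (97.4–98.1 mm) and pitch (112.5 mm). Candidates at the pick, by pixel in w2: 32 (145,52), 46 (437,45), 60 (78,90), 74 (350,25), tub (254,62). The smallest sole is at (145,52), already seen in the close crop. So 32→a, 46→b, 60→c, 74→d. I'll start with the 32.

Request:
{"op": "play_rows", "data": {"increments": [[[0.22,-0.22,0.16,0,0,0,1],[0.45,-0.45,0.33,0,0,0,1],[0.67,-0.67,0.5,0,0,0,1]]]}}

```text
time: 4.0
position: [0.5179, -0.0788, 0.302]
tool_rot: [0.205, 3.134, 0.002]
ft_force: [0.5, 0.1, 0.6]
grip_width: 1.0
grip_force: 0.0
```

Request:
{"op": "play_rows", "data": {"increments": [[[0.22,-0.22,0.16,0,0,0,1],[0.45,-0.45,0.33,0,0,0,1],[0.68,-0.68,0.5,0,0,0,1],[0.68,-0.68,0.5,0,0,0,1],[0.68,-0.68,0.5,0,0,0,1]]]}}

```text
time: 4.5
position: [0.4426, -0.1368, 0.2526]
tool_rot: [0.207, 3.133, 0.004]
ft_force: [1.1, 0.1, 0.6]
grip_width: 1.0
grip_force: 0.0
```

```bash
cat >> m.py <<'E'
def go(*W):
    st=ctrl.get_state(); R=Ro.from_rotvec(st["tool_rot"]).as_matrix(); p=st["position"]
    print("pos",p,"rotz",np.degrees(np.arctan2(R[1,1],R[0,1])),"tilt",np.degrees(np.arccos(-R[2,2])))
    for w in W: w=np.array(w); print("to",w,"rows",(R.T@(w-p))*10); p=w
E
python3 - <<'E'
from m import *
go((.4436,-.1357,.25))
st=ctrl.get_state(); im=ctrl.get_image("wrist"); save("w3",im); C=cam("wrist",st)
for o in tops(im,C): print(*o)
E
```

```text
pos [ 0.4426 -0.1368  0.2526] rotz 82.42725948944489 tilt 0.16204779054665805
to [ 0.4436 -0.1357  0.25  ] rows [-0.0087  0.0126  0.0258]
[496 108  10  11  61] [499.9508 112.3443] [0.4013 0.0763 0.096 ]
[458 113  21  37 410] [468.2415 131.061 ] [0.414  0.0486 0.096 ]
[459 142  21  20 212] [468.4906 151.8962] [0.432 0.05  0.096]
[471 153  38  19 372] [490.1478 161.9355] [0.4435 0.071  0.096 ]
[245 182  23  21 364] [255.4423 191.772 ] [ 0.4436 -0.1355  0.096 ]
[164 190  23  40 459] [176.5447 208.4052] [ 0.4498 -0.2061  0.096 ]
[137 194  12  27 216] [142.2083 206.875 ] [ 0.4444 -0.2361  0.096 ]
[129 234  18  16 188] [136.2447 240.5904] [ 0.4759 -0.2496  0.096 ]
```

View pics/w3.png

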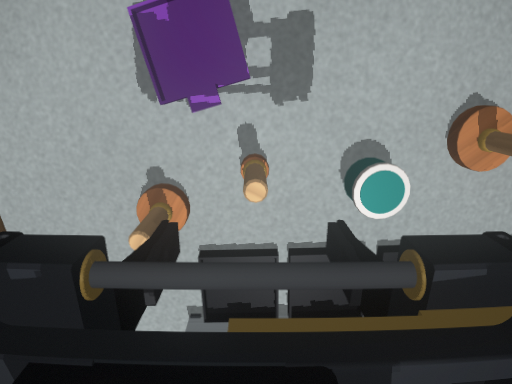

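The view has the smallest presser (sole at (255,165), top at (255,190)) directly ahead of the fingers, measured at (0.4436, −0.1355). Descend and grip.

Request:
{"op": "play_rows", "data": {"increments": [[[-0.01,0.01,0.3,0,0,0,1],[-0.01,0.01,0.6,0,0,0,1],[-0.01,0.01,0.9,0,0,0,1]]]}}

```text
time: 4.85
position: [0.446, -0.1353, 0.1623]
tool_rot: [0.203, 3.132, 0.001]
ft_force: [0.8, 0.2, -0.4]
grip_width: 0.998
grip_force: 0.0
```

Request:
{"op": "play_rows", "data": {"increments": [[[0,0,0.2,0,0,0,1],[0,0,0.42,0,0,0,1],[0,0,0.42,0,0,0,1],[0,0,0.42,0,0,0,-1],[0,0,0.42,0,0,0,-1],[0,0,0.42,0,0,0,-1],[0,0,0.42,0,0,0,-1],[0,0,0.42,0,0,0,-1]]], "squeeze": 25}}

```text
time: 5.65
position: [0.4447, -0.1366, 0.1208]
tool_rot: [0.207, 3.134, 0.001]
ft_force: [0.7, -0.6, -0.6]
grip_width: 0.633
grip_force: 0.0
```

Request:
{"op": "play_rows", "data": {"increments": [[[0,0,0,0,0,0,-1],[0,0,0,0,0,0,-1],[0,0,0,0,0,0,-1],[0,0,0,0,0,0,-1]]]}}

```text
time: 6.05
position: [0.4444, -0.1365, 0.1202]
tool_rot: [-0.208, -3.135, -0.0]
ft_force: [-0.8, 1.2, -0.1]
grip_width: 0.266
grip_force: 0.3
```

Request:
{"op": "play_rows", "data": {"increments": [[[0,0,0,0,0,0,-1],[0,0,0,0,0,0,-1],[0,0,0,0,0,0,-1],[0,0,-0.1,0,0,0,-1],[0,0,-0.3,0,0,0,-1],[0,0,-0.6,0,0,0,-1],[0,0,-0.9,0,0,0,-1],[0,0,-1,0,0,0,-1]]]}}

```text
time: 6.85
position: [0.4459, -0.1372, 0.2237]
tool_rot: [0.208, 3.129, 0.001]
ft_force: [0.5, 0.3, -0.2]
grip_width: 0.245
grip_force: 25.0
```

Request:
{"op": "play_rows", "data": {"increments": [[[-0.05,0.1,-0.1,0,0,0,-1],[-0.2,0.35,-0.25,0,0,0,-1],[-0.35,0.6,-0.3,0,0,0,-1],[-0.45,0.8,-0.3,0,0,0,-1],[-0.5,1,-0.3,0,0,0,-1]]]}}

```text
time: 7.35
position: [0.5077, -0.0423, 0.2491]
tool_rot: [-0.206, -3.133, 0.001]
ft_force: [0.3, 0.4, -1.2]
grip_width: 0.246
grip_force: 25.0
```

Request:
{"op": "play_rows", "data": {"increments": [[[-0.1,0.25,0,0,0,0,-1],[-0.25,0.5,0,0,0,0,-1],[-0.4,0.75,0,0,0,0,-1],[-0.5,1,0,0,0,0,-1]]]}}

```text
time: 7.75
position: [0.5702, 0.0501, 0.2485]
tool_rot: [-0.207, -3.132, 0.002]
ft_force: [-0.3, 0.2, -0.8]
grip_width: 0.244
grip_force: 25.0
```

Request:
{"op": "play_rows", "data": {"increments": [[[-0.1,0.25,0,0,0,0,-1],[-0.25,0.5,0,0,0,0,-1],[-0.4,0.75,0,0,0,0,-1],[-0.47,0.98,0,0,0,0,-1],[-0.47,1,0,0,0,0,-1],[-0.47,1,0,0,0,0,-1]]]}}

```text
time: 8.35
position: [0.6289, 0.1425, 0.2482]
tool_rot: [-0.204, -3.132, 0.003]
ft_force: [0.3, -0.4, 0.5]
grip_width: 0.249
grip_force: 25.0
```

Run:
```python
from m import *
go((.632,.160,.124))
st=ctrl.get_state(); im=ctrl.get_image("wrist"); save("w4",im); print(st["grip_force"],st["grip_width"])
```

```text
pos [0.6289 0.1425 0.2482] rotz 82.53017792410274 tilt 0.20328294325730167
to [0.632 0.16  0.124] rows [-0.0112  0.1799  1.2419]
24.999636844731867 0.2486392980313985
```

View pics/w4.png

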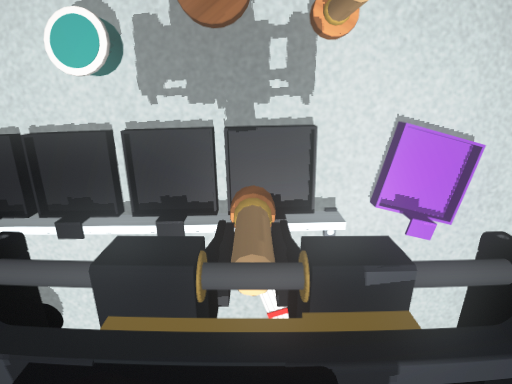

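The view shows the 32 held upright (sole at (252,200)) over bay_a (225–317, 125–215). I'll lower it with a small y correction.

Request:
{"op": "play_rows", "data": {"increments": [[[-0.01,0.18,0.1,0,0,0,-1],[-0.01,0.18,0.3,0,0,0,-1],[-0.01,0.18,0.6,0,0,0,-1],[-0.01,0.18,0.9,0,0,0,-1],[-0.01,0.18,1,0,0,0,-1],[-0.01,0.18,1,0,0,0,-1]]]}}

```text
time: 9.0
position: [0.6317, 0.1592, 0.1482]
tool_rot: [-0.208, -3.131, 0.002]
ft_force: [0.3, 0.5, -0.2]
grip_width: 0.246
grip_force: 25.0
```

Run:
```python
from m import *
go((.632,.160,.1235))
```

```text
pos [0.6317 0.1592 0.1482] rotz 82.40855750203458 tilt 0.21793890155622403
to [0.632  0.16   0.1235] rows [-0.0022  0.009   0.2473]
```

Request:
{"op": "play_rows", "data": {"increments": [[[0,0.01,0.1,0,0,0,-1],[0,0.01,0.18,0,0,0,-1],[0,0.01,0.22,0,0,0,-1],[0,0.01,0.235,0,0,0,-1],[0,0.01,0.245,0,0,0,-1],[0,0.01,0.25,0,0,0,-1],[0,0.01,0.25,0,0,0,-1],[0,0.01,0.25,0,0,0,-1]]]}}

```text
time: 9.8
position: [0.6333, 0.1601, 0.1255]
tool_rot: [0.207, 3.134, 0.0]
ft_force: [0.5, -0.2, -1.3]
grip_width: 0.245
grip_force: 25.0
```

Request:
{"op": "play_rows", "data": {"increments": [[[0,0,0.01,0,0,0,-1],[0,0,0.01,0,0,0,-1],[0,0,0.01,0,0,0,-1]]]}}

```text
time: 10.1
position: [0.6331, 0.1601, 0.1243]
tool_rot: [0.207, 3.135, 0.0]
ft_force: [-0.1, 0.1, -1.1]
grip_width: 0.248
grip_force: 25.0
```

Request:
{"op": "play_rows", "data": {"increments": [[[0,0,0.01,0,0,0,-1],[0,0,0.01,0,0,0,-1],[0,0,0.01,0,0,0,-1]]]}}

```text
time: 10.4
position: [0.6331, 0.1602, 0.1232]
tool_rot: [-0.207, -3.135, -0.0]
ft_force: [-0.3, -0.3, -0.3]
grip_width: 0.242
grip_force: 25.0
```

Request:
{"op": "play_rows", "data": {"increments": [[[0,0,0.01,0,0,0,-1],[0,0,0.01,0,0,0,-1],[0,0,0.01,0,0,0,-1]]]}}

```text
time: 10.7
position: [0.6333, 0.1601, 0.1231]
tool_rot: [0.207, 3.134, 0.001]
ft_force: [-1.8, -0.2, 5.4]
grip_width: 0.245
grip_force: 25.0
```

Run:
```python
from h import *
print(np.mean([ (ctrl.get_image("scene"),ctrl.get_state()["ft_force"])[1] for _ in range(5)],0),ctrl.get_state()["position"])
```

```text
[-1.949  -0.3842  5.6239] [0.6333 0.1601 0.1231]
```

Contact at 5.6 N. Release, lift and go to the 46.

Request:
{"op": "play_rows", "data": {"increments": [[[0,0,-0.01,0,0,0,0.5],[0,0,-0.01,0,0,0,0.5],[0,0,-0.01,0,0,0,0.5],[0,0,-0.01,0,0,0,0.5],[0,0,-0.01,0,0,0,0.5],[0,0,-0.3,0,0,0,0.5],[0,0,-0.65,0,0,0,0.5],[0,0,-1,0,0,0,0.7]]]}}

```text
time: 11.75
position: [0.6328, 0.16, 0.2229]
tool_rot: [-0.208, -3.134, 0.001]
ft_force: [0.0, -0.8, -0.1]
grip_width: 0.78
grip_force: 0.0
```

Request:
{"op": "play_rows", "data": {"increments": [[[0.1,0.04,-0.15,0,0,0,1],[0.3,0.1,-0.3,0,0,0,1],[0.55,0.2,-0.3,0,0,0,1],[0.8,0.3,-0.3,0,0,0,1]]]}}

```text
time: 12.15
position: [0.5565, 0.2009, 0.2521]
tool_rot: [-0.208, -3.135, -0.0]
ft_force: [-0.7, 0.9, -0.2]
grip_width: 0.991
grip_force: 0.0
```

Request:
{"op": "play_rows", "data": {"increments": [[[0.25,0.1,0,0,0,0,1],[0.5,0.2,0,0,0,0,1],[0.8,0.29,0,0,0,0,1],[0.81,0.29,0,0,0,0,1],[0.81,0.29,0,0,0,0,1]]]}}

```text
time: 12.65
position: [0.4803, 0.2403, 0.2519]
tool_rot: [-0.204, -3.135, 0.0]
ft_force: [0.9, -0.3, 0.3]
grip_width: 1.0
grip_force: 0.0
```

Run:
```python
from m import *
st=ctrl.get_state(); im=ctrl.get_image("wrist"); save("w5",im); C=cam("wrist",st)
for o in tops(im,C): print(*o)
go((.4813,.2393,.121))
im=ctrl.get_image("top"); C=cam("top")
p=proj(C,[.632,.16,.099])[0]; x,y=p.astype(int); print(p); save("t5",cv2.resize(im[y-25:y+35,x-20:x+100],None,fx=6,fy=6,interpolation=cv2.INTER_CUBIC))
```

```text
[146 117  11  11  76] [150.2368 121.4211] [0.4107 0.1645 0.096 ]
[113 124  19  27 276] [121.5797 138.6449] [0.421  0.1376 0.096 ]
[137 145  41  37 656] [160.8598 166.4238] [0.4484 0.1653 0.096 ]
[261 153  14  33 214] [268.4533 168.514 ] [0.4619 0.2547 0.096 ]
[105 155  24  21 360] [115.7944 165.1083] [0.4422 0.1271 0.096 ]
[235 167   9  20 123] [239.2439 175.5366] [0.4648 0.2296 0.096 ]
[245 183  22  21 342] [255.1462 192.8246] [0.4817 0.2409 0.096 ]
pos [0.4813 0.2396 0.252 ] rotz 82.44830646270474 tilt 0.019020349756825674
to [0.4813 0.2393 0.121 ] rows [-0.0004 -0.0026  1.3103]
[214.5043 167.2438]
```

View pics/t5.png

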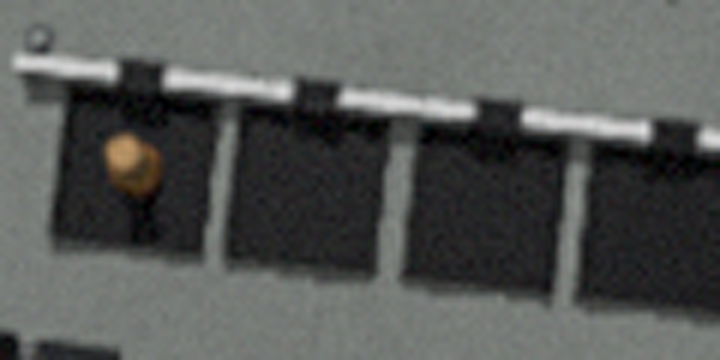

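The 32 stands upright in bay_a, its top at about (125,150) in the crop, exactly where predicted. The 46 is measured at (0.4817, 0.2409). Descend and grip.

Request:
{"op": "play_rows", "data": {"increments": [[[0,0.01,0.3,0,0,0,1],[0,0.01,0.6,0,0,0,1],[0,0.01,0.9,0,0,0,1],[0,0.01,1,0,0,0,1]]]}}

```text
time: 13.15
position: [0.4807, 0.2389, 0.1491]
tool_rot: [-0.21, -3.131, 0.006]
ft_force: [-0.4, 0.4, 0.5]
grip_width: 1.0
grip_force: 0.0
```

Request:
{"op": "play_rows", "data": {"increments": [[[0,0,0.2,0,0,0,1],[0,0,0.31,0,0,0,1],[0,0,0.31,0,0,0,0],[0,0,0.31,0,0,0,-1],[0,0,0.31,0,0,0,-1],[0,0,0.31,0,0,0,-1],[0,0,0.31,0,0,0,-1],[0,0,0.31,0,0,0,-1]]]}}

```text
time: 13.95
position: [0.4816, 0.241, 0.1217]
tool_rot: [0.207, 3.134, 0.001]
ft_force: [-0.3, 0.3, 0.6]
grip_width: 0.542
grip_force: 0.0
```

Request:
{"op": "play_rows", "data": {"increments": [[[0,0,0,0,0,0,-1],[0,0,0,0,0,0,-1],[0,0,0,0,0,0,-1],[0,0,0,0,0,0,-1],[0,0,0,0,0,0,-1],[0,0,0,0,0,0,-1]]]}}

```text
time: 14.55
position: [0.4813, 0.2407, 0.1211]
tool_rot: [-0.207, -3.134, 0.0]
ft_force: [-0.2, -0.1, -0.6]
grip_width: 0.245
grip_force: 25.0
```

Request:
{"op": "play_rows", "data": {"increments": [[[0,0,-0.1,0,0,0,-1],[0,0,-0.3,0,0,0,-1],[0,0,-0.65,0,0,0,-1],[0,0,-1,0,0,0,-1]]]}}

```text
time: 14.95
position: [0.4812, 0.2405, 0.2227]
tool_rot: [-0.208, -3.134, 0.001]
ft_force: [0.7, 0.8, -0.4]
grip_width: 0.244
grip_force: 25.0
```

Request:
{"op": "play_rows", "data": {"increments": [[[-0.1,-0.1,-0.15,0,0,0,-1],[-0.25,-0.25,-0.3,0,0,0,-1],[-0.4,-0.42,-0.3,0,0,0,-1],[-0.6,-0.65,-0.3,0,0,0,-1],[-0.8,-0.85,-0.3,0,0,0,-1]]]}}

```text
time: 15.45
position: [0.5501, 0.1449, 0.2524]
tool_rot: [0.207, 3.134, 0.001]
ft_force: [-0.2, 0.2, -1.2]
grip_width: 0.243
grip_force: 25.0
```

Request:
{"op": "play_rows", "data": {"increments": [[[-0.2,-0.2,0,0,0,0,-1],[-0.4,-0.43,0,0,0,0,-1],[-0.6,-0.65,0,0,0,0,-1],[-0.8,-0.85,0,0,0,0,-1],[-0.8,-0.85,0,0,0,0,-1],[-0.8,-0.85,0,0,0,0,-1]]]}}

```text
time: 16.05
position: [0.6177, 0.0507, 0.2516]
tool_rot: [-0.21, -3.135, -0.0]
ft_force: [-0.1, 0.5, 0.5]
grip_width: 0.247
grip_force: 25.0
```

Run:
```python
from m import *
go((.6195,.0496,.124))
```

```text
pos [0.6177 0.0507 0.2516] rotz 82.33789888006818 tilt 0.012758657336470575
to [0.6195 0.0496 0.124 ] rows [-0.0195 -0.0089  1.2764]
```

Request:
{"op": "play_rows", "data": {"increments": [[[-0.02,-0.01,0.1,0,0,0,-1],[-0.02,-0.01,0.35,0,0,0,-1],[-0.02,-0.01,0.7,0,0,0,-1],[-0.02,-0.01,0.95,0,0,0,-1],[-0.02,-0.01,1,0,0,0,-1]]]}}

```text
time: 16.55
position: [0.6166, 0.0516, 0.1473]
tool_rot: [-0.203, -3.128, 0.001]
ft_force: [-0.7, 0.5, -0.7]
grip_width: 0.244
grip_force: 25.0
```

Request:
{"op": "play_rows", "data": {"increments": [[[0,0,0.1,0,0,0,-1],[0,0,0.2,0,0,0,-1],[0,0,0.25,0,0,0,-1],[0,0,0.26,0,0,0,-1],[0,0,0.27,0,0,0,-1],[0,0,0.27,0,0,0,-1],[0,0,0.27,0,0,0,-1]]]}}

```text
time: 17.25
position: [0.6198, 0.0499, 0.1248]
tool_rot: [0.208, 3.134, 0.0]
ft_force: [0.5, -0.1, -0.4]
grip_width: 0.245
grip_force: 25.0
```

Request:
{"op": "play_rows", "data": {"increments": [[[0,0,0.01,0,0,0,-1],[0,0,0.01,0,0,0,-1],[0,0,0.01,0,0,0,-1]]]}}

```text
time: 17.55
position: [0.6199, 0.05, 0.124]
tool_rot: [0.207, 3.134, 0.001]
ft_force: [-1.1, 0.4, 4.4]
grip_width: 0.245
grip_force: 25.0
```

Request:
{"op": "play_rows", "data": {"increments": [[[0,0,-0.01,0,0,0,0.5],[0,0,-0.01,0,0,0,0.5],[0,0,-0.01,0,0,0,0.5],[0,0,-0.01,0,0,0,0.5],[0,0,-0.01,0,0,0,0.5],[0,0,-0.3,0,0,0,0.5],[0,0,-0.65,0,0,0,0.5],[0,0,-1,0,0,0,0.7]]]}}

```text
time: 18.35
position: [0.6191, 0.0498, 0.224]
tool_rot: [-0.208, -3.134, 0.001]
ft_force: [0.3, -0.0, -0.2]
grip_width: 0.781
grip_force: 0.0
```

Request:
{"op": "play_rows", "data": {"increments": [[[0.05,-0.15,-0.15,0,0,0,1],[0.1,-0.4,-0.3,0,0,0,1],[0.25,-0.7,-0.3,0,0,0,1],[0.34,-1,-0.3,0,0,0,1]]]}}

```text
time: 18.75
position: [0.5711, -0.0465, 0.253]
tool_rot: [-0.208, -3.134, -0.0]
ft_force: [-0.5, 1.0, -0.3]
grip_width: 0.989
grip_force: 0.0
```

Request:
{"op": "play_rows", "data": {"increments": [[[0.1,-0.35,0,0,0,0,1],[0.2,-0.7,0,0,0,0,1],[0.34,-1,0,0,0,0,1]]]}}

```text
time: 19.05
position: [0.524, -0.1421, 0.2525]
tool_rot: [-0.21, -3.134, 0.001]
ft_force: [0.6, -0.4, 1.4]
grip_width: 0.998
grip_force: 0.0
```

Request:
{"op": "play_rows", "data": {"increments": [[[0.1,-0.35,0,0,0,0,1],[0.2,-0.7,0,0,0,0,1],[0.34,-1,0,0,0,0,1],[0.34,-1,0,0,0,0,1],[0.34,-1,0,0,0,0,1]]]}}

```text
time: 19.55
position: [0.4777, -0.2349, 0.2527]
tool_rot: [-0.212, -3.134, -0.002]
ft_force: [-0.6, 0.3, -0.8]
grip_width: 1.002
grip_force: 0.0
```

Run:
```python
from m import *
st=ctrl.get_state(); im=ctrl.get_image("wrist"); save("w6",im); C=cam("wrist",st)
for o in tops(im,C): print(*o)
go((.4786,-.2472,.121))
im=ctrl.get_image("top"); save("t6",cv2.resize(im[145:235,180:340],None,fx=5,fy=5,interpolation=cv2.INTER_CUBIC))
```

```text
[228 148  40  56 919] [250.605  179.2067] [ 0.4667 -0.2364  0.096 ]
[216 152  13  29 207] [221.7778 165.4589] [ 0.4517 -0.2587  0.096 ]
pos [ 0.4785 -0.2336  0.2527] rotz 82.40994014130068 tilt 0.06836801764369378
to [ 0.4786 -0.2472  0.121 ] rows [-0.0198 -0.1359  1.317 ]
```

View pics/w6.png

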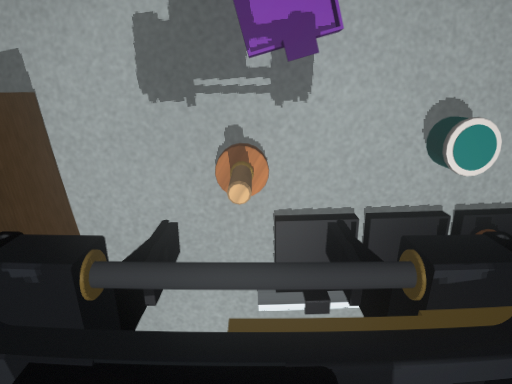

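View pics/t6.png

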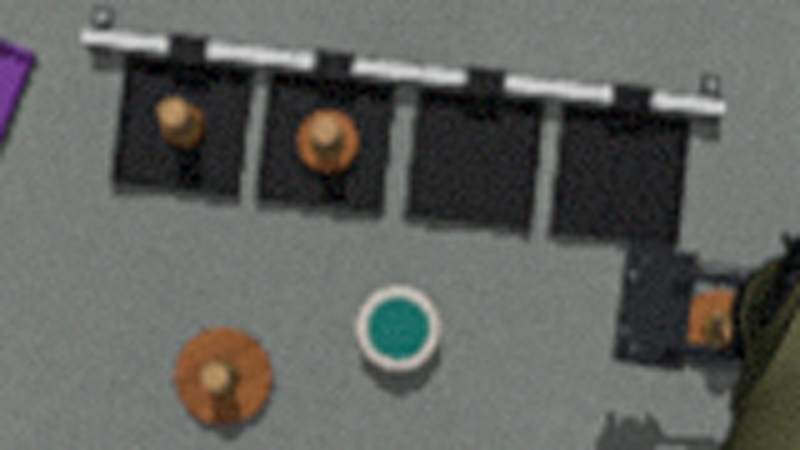

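Wrist view: the 60 has its sole at (242,171) and its handle top at (239,192), about 14 mm to the left of the centre line, which matches the measurement. The top view shows the 32 and 46 upright in the middle of a and b, with the tub undisturbed. Shift and grip.

Request:
{"op": "play_rows", "data": {"increments": [[[-0.01,-0.13,0.2,0,0,0,1],[-0.01,-0.135,0.4,0,0,0,1],[-0.01,-0.135,0.7,0,0,0,1],[-0.01,-0.135,1,0,0,0,1]]]}}

```text
time: 20.05
position: [0.4791, -0.246, 0.1522]
tool_rot: [0.203, 3.134, 0.001]
ft_force: [-0.4, -0.6, -0.0]
grip_width: 0.997
grip_force: 0.0
```

Request:
{"op": "play_rows", "data": {"increments": [[[0,0,0.2,0,0,0,1],[0,0,0.32,0,0,0,1],[0,0,0.32,0,0,0,0],[0,0,0.32,0,0,0,-1],[0,0,0.32,0,0,0,-1],[0,0,0.32,0,0,0,-1],[0,0,0.32,0,0,0,-1],[0,0,0.32,0,0,0,-1]]]}}

```text
time: 20.85
position: [0.4783, -0.2475, 0.1217]
tool_rot: [0.207, 3.134, 0.0]
ft_force: [0.2, 1.4, -0.6]
grip_width: 0.537
grip_force: 0.0
```

Request:
{"op": "play_rows", "data": {"increments": [[[0,0,0,0,0,0,-1],[0,0,0,0,0,0,-1],[0,0,0,0,0,0,-1],[0,0,0,0,0,0,-1],[0,0,0,0,0,0,-1],[0,0,0,0,0,0,-1]]]}}

```text
time: 21.45
position: [0.478, -0.2475, 0.1212]
tool_rot: [-0.207, -3.135, -0.0]
ft_force: [0.5, 0.9, -0.4]
grip_width: 0.245
grip_force: 25.0
```

Run:
```python
from m import *
go((.607,-.064,.25))
```

```text
pos [ 0.478  -0.2475  0.1212] rotz 82.42765225667256 tilt 0.009047007244982566
to [ 0.607 -0.064  0.25 ] rows [-1.0365  1.9886 -1.2883]
```

Request:
{"op": "play_rows", "data": {"increments": [[[0,0,-0.1,0,0,0,-1],[0,0,-0.3,0,0,0,-1],[0,0,-0.65,0,0,0,-1],[0,0,-1,0,0,0,-1]]]}}

```text
time: 21.85
position: [0.4775, -0.2476, 0.2225]
tool_rot: [-0.208, -3.134, 0.0]
ft_force: [1.3, 0.0, -0.4]
grip_width: 0.247
grip_force: 25.0
```

Request:
{"op": "play_rows", "data": {"increments": [[[-0.1,0.1,-0.15,0,0,0,-1],[-0.2,0.3,-0.3,0,0,0,-1],[-0.3,0.55,-0.3,0,0,0,-1],[-0.4,0.8,-0.3,0,0,0,-1],[-0.5,1,-0.3,0,0,0,-1]]]}}

```text
time: 22.35
position: [0.5414, -0.1534, 0.2521]
tool_rot: [0.206, 3.134, 0.001]
ft_force: [0.4, -0.2, -0.6]
grip_width: 0.244
grip_force: 25.0
```

Request:
{"op": "play_rows", "data": {"increments": [[[-0.15,0.25,0,0,0,0,-1],[-0.3,0.5,0,0,0,0,-1],[-0.45,0.8,0,0,0,0,-1],[-0.54,0.99,0,0,0,0,-1],[-0.54,0.99,0,0,0,0,-1],[-0.54,0.99,0,0,0,0,-1]]]}}

```text
time: 22.95
position: [0.6071, -0.0644, 0.2513]
tool_rot: [-0.207, -3.134, 0.002]
ft_force: [-0.2, -0.2, -1.3]
grip_width: 0.245
grip_force: 25.0
```

Run:
```python
from m import *
go((.607,-.064,.1242))
```

```text
pos [ 0.6071 -0.0644  0.2513] rotz 82.44333279014793 tilt 0.0777111228343034
to [ 0.607  -0.064   0.1242] rows [0.0011 0.0053 1.2713]
```

Request:
{"op": "play_rows", "data": {"increments": [[[0,0,0.1,0,0,0,-1],[0,0,0.35,0,0,0,-1],[0,0,0.7,0,0,0,-1],[0,0,0.95,0,0,0,-1],[0,0,1,0,0,0,-1]]]}}

```text
time: 23.45
position: [0.6044, -0.0651, 0.1476]
tool_rot: [-0.211, -3.128, 0.001]
ft_force: [-0.9, -0.2, -2.0]
grip_width: 0.245
grip_force: 25.0
```

Request:
{"op": "play_rows", "data": {"increments": [[[0,0,0.1,0,0,0,-1],[0,0,0.2,0,0,0,-1],[0,0,0.25,0,0,0,-1],[0,0,0.26,0,0,0,-1],[0,0,0.265,0,0,0,-1],[0,0,0.27,0,0,0,-1],[0,0,0.27,0,0,0,-1],[0,0,0.27,0,0,0,-1]]]}}

```text
time: 24.25
position: [0.6076, -0.0639, 0.1246]
tool_rot: [0.207, 3.134, 0.0]
ft_force: [0.4, -0.7, -0.7]
grip_width: 0.249
grip_force: 25.0
```

Request:
{"op": "play_rows", "data": {"increments": [[[0,0,0.01,0,0,0,-1],[0,0,0.01,0,0,0,-1],[0,0,0.01,0,0,0,-1]]]}}

```text
time: 24.55
position: [0.6077, -0.0639, 0.1241]
tool_rot: [0.207, 3.134, 0.001]
ft_force: [-2.8, 0.8, 6.3]
grip_width: 0.246
grip_force: 25.0
```

Request:
{"op": "play_rows", "data": {"increments": [[[0,0,-0.01,0,0,0,0.5],[0,0,-0.01,0,0,0,0.5],[0,0,-0.01,0,0,0,0.5],[0,0,-0.01,0,0,0,0.5],[0,0,-0.01,0,0,0,0.5],[0,0,-0.3,0,0,0,0.5],[0,0,-0.65,0,0,0,0.5],[0,0,-1,0,0,0,0.7]]]}}

```text
time: 25.35
position: [0.607, -0.064, 0.224]
tool_rot: [-0.208, -3.134, 0.001]
ft_force: [0.6, -0.1, 1.0]
grip_width: 0.774
grip_force: 0.0
```

Request:
{"op": "play_rows", "data": {"increments": [[[0.2,0.15,-0.2,0,0,0,1],[0.4,0.35,-0.3,0,0,0,1],[0.7,0.6,-0.3,0,0,0,1],[0.95,0.83,-0.3,0,0,0,1]]]}}

```text
time: 25.75
position: [0.5232, 0.0317, 0.2536]
tool_rot: [0.208, 3.134, 0.001]
ft_force: [-0.8, 0.4, -0.4]
grip_width: 0.988
grip_force: 0.0
```

Request:
{"op": "play_rows", "data": {"increments": [[[0.25,0.2,0,0,0,0,1],[0.5,0.4,0,0,0,0,1],[0.75,0.6,0,0,0,0,1],[0.95,0.83,0,0,0,0,1],[0.95,0.83,0,0,0,0,1],[0.95,0.83,0,0,0,0,1]]]}}

```text
time: 26.35
position: [0.4409, 0.1258, 0.2534]
tool_rot: [0.205, 3.134, 0.0]
ft_force: [0.1, -0.9, 0.7]
grip_width: 0.998
grip_force: 0.0
```

Run:
```python
from m import *
st=ctrl.get_state(); im=ctrl.get_image("wrist"); save("w7",im); C=cam("wrist",st)
for o in tops(im,C): print(*o)
print("pred px",proj(C,[.4412,.126,.096]))
go((.4412,.126,.121))
```

```text
[258 139  13  11  92] [263.0978 143.8696] [0.4017 0.1382 0.096 ]
[223 145  20  36 423] [231.7092 162.4208] [0.4138 0.1103 0.096 ]
[263 150  18  16 110] [271.4636 157.6455] [0.4141 0.1438 0.096 ]
[243 166  44  36 737] [265.9417 186.8887] [0.4388 0.1362 0.096 ]
[226 173  18  20 206] [235.4563 182.9563] [0.432  0.1108 0.096 ]
pred px [[254.4608 190.9649]]
pos [0.4414 0.125  0.2534] rotz 82.3974257217934 tilt 0.04158217002745131
to [0.4412 0.126  0.121 ] rows [0.0038 0.0102 1.324 ]
```

View pics/w7.png

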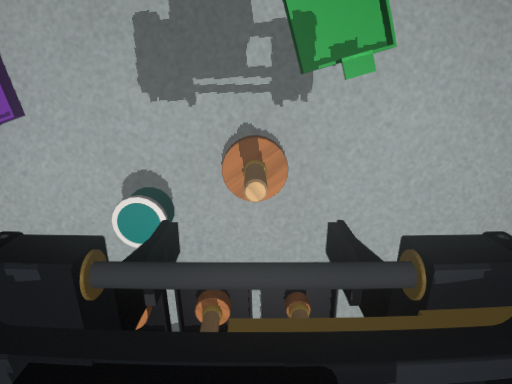

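The 74's handle top is at (255,191), against a prediction of (254.5,191). The fingers clear the tub (140,220). Grip.

Request:
{"op": "play_rows", "data": {"increments": [[[0,0.005,0.2,0,0,0,1],[0,0.005,0.4,0,0,0,1],[0,0.005,0.7,0,0,0,1],[0,0.005,1,0,0,0,1]]]}}

```text
time: 26.8
position: [0.4422, 0.1248, 0.1527]
tool_rot: [0.212, 3.133, 0.001]
ft_force: [0.4, 0.3, -0.4]
grip_width: 1.0
grip_force: 0.0
```

Request:
{"op": "play_rows", "data": {"increments": [[[0,0,0.2,0,0,0,1],[0,0,0.32,0,0,0,1],[0,0,0.32,0,0,0,0],[0,0,0.32,0,0,0,-1],[0,0,0.32,0,0,0,-1],[0,0,0.32,0,0,0,-1],[0,0,0.32,0,0,0,-1],[0,0,0.32,0,0,0,-1]]]}}

```text
time: 27.6
position: [0.4412, 0.1263, 0.1217]
tool_rot: [0.207, 3.134, 0.001]
ft_force: [-0.5, 0.6, 0.5]
grip_width: 0.54
grip_force: 0.0
```

Request:
{"op": "play_rows", "data": {"increments": [[[0,0,0,0,0,0,-1],[0,0,0,0,0,0,-1],[0,0,0,0,0,0,-1],[0,0,0,0,0,0,-1],[0,0,0,0,0,0,-1],[0,0,0,0,0,0,-1]]]}}

```text
time: 28.2
position: [0.441, 0.1263, 0.1213]
tool_rot: [0.207, 3.135, 0.0]
ft_force: [0.5, 1.5, 0.1]
grip_width: 0.249
grip_force: 25.0
```

Run:
```python
from m import *
go((.5955,-.176,.25))
```

```text
pos [0.441  0.1263 0.1213] rotz 82.43516757398564 tilt 0.01968433764551492
to [ 0.5955 -0.176   0.25  ] rows [-1.9294 -2.7933 -1.2875]
```

Request:
{"op": "play_rows", "data": {"increments": [[[0,0,-0.1,0,0,0,-1],[0,0,-0.3,0,0,0,-1],[0,0,-0.65,0,0,0,-1],[0,0,-1,0,0,0,-1]]]}}

```text
time: 28.6
position: [0.4404, 0.1255, 0.2223]
tool_rot: [-0.208, -3.134, 0.002]
ft_force: [0.2, 0.1, -1.7]
grip_width: 0.246
grip_force: 25.0
```

Request:
{"op": "play_rows", "data": {"increments": [[[0,-0.15,-0.2,0,0,0,-1],[-0.15,-0.35,-0.3,0,0,0,-1],[-0.3,-0.55,-0.3,0,0,0,-1],[-0.45,-0.75,-0.3,0,0,0,-1],[-0.6,-0.95,-0.3,0,0,0,-1]]]}}

```text
time: 29.1
position: [0.4881, 0.0229, 0.2519]
tool_rot: [0.208, 3.135, 0.001]
ft_force: [1.0, 0.0, -1.5]
grip_width: 0.246
grip_force: 25.0
```

Request:
{"op": "play_rows", "data": {"increments": [[[-0.15,-0.25,0,0,0,0,-1],[-0.3,-0.5,0,0,0,0,-1],[-0.45,-0.75,0,0,0,0,-1],[-0.65,-0.95,0,0,0,0,-1]]]}}

```text
time: 29.5
position: [0.5395, -0.0806, 0.2518]
tool_rot: [-0.209, -3.134, -0.0]
ft_force: [-0.5, 0.4, -1.6]
grip_width: 0.244
grip_force: 25.0
```

Request:
{"op": "play_rows", "data": {"increments": [[[-0.15,-0.25,0,0,0,0,-1],[-0.3,-0.45,0,0,0,0,-1],[-0.5,-0.7,0,0,0,0,-1],[-0.68,-0.89,0,0,0,0,-1],[-0.68,-0.89,0,0,0,0,-1],[-0.68,-0.89,0,0,0,0,-1]]]}}

```text
time: 30.1
position: [0.5951, -0.1761, 0.2511]
tool_rot: [-0.209, -3.133, -0.0]
ft_force: [-0.1, 1.2, -1.9]
grip_width: 0.244
grip_force: 25.0
```

Run:
```python
from m import *
go((.5955,-.176,.1243))
```

```text
pos [ 0.5951 -0.1761  0.2511] rotz 82.35931680527864 tilt 0.08198670739965543
to [ 0.5955 -0.176   0.1243] rows [-0.0057  0.002   1.2678]
```

Request:
{"op": "play_rows", "data": {"increments": [[[0,0,0.1,0,0,0,-1],[0,0,0.35,0,0,0,-1],[0,0,0.6,0,0,0,-1],[0,0,0.8,0,0,0,-1],[0,0,0.9,0,0,0,-1],[0,0,0.9,0,0,0,-1],[0,0,0.9,0,0,0,-1]]]}}

```text
time: 30.8
position: [0.5959, -0.1755, 0.1619]
tool_rot: [0.206, 3.134, 0.0]
ft_force: [0.3, 0.6, -1.0]
grip_width: 0.246
grip_force: 25.0
```

Request:
{"op": "play_rows", "data": {"increments": [[[0,0,0.1,0,0,0,-1],[0,0,0.2,0,0,0,-1],[0,0,0.3,0,0,0,-1],[0,0,0.35,0,0,0,-1],[0,0,0.365,0,0,0,-1],[0,0,0.37,0,0,0,-1],[0,0,0.37,0,0,0,-1],[0,0,0.37,0,0,0,-1]]]}}

```text
time: 31.6
position: [0.5957, -0.176, 0.1244]
tool_rot: [0.207, 3.134, -0.0]
ft_force: [-1.6, 0.3, -0.0]
grip_width: 0.246
grip_force: 25.0
```

Request:
{"op": "play_rows", "data": {"increments": [[[0,0,0.005,0,0,0,-1],[0,0,0.01,0,0,0,-1],[0,0,0.01,0,0,0,-1]]]}}

```text
time: 31.9
position: [0.5957, -0.176, 0.1243]
tool_rot: [0.207, 3.134, 0.001]
ft_force: [-2.8, 0.9, 6.3]
grip_width: 0.249
grip_force: 25.0
```

Contact. Release, lift, back away toward the robot, then look.

Request:
{"op": "play_rows", "data": {"increments": [[[0,0,-0.01,0,0,0,0.5],[0,0,-0.01,0,0,0,0.5],[0,0,-0.01,0,0,0,0.5],[0,0,-0.01,0,0,0,0.5],[0,0,-0.01,0,0,0,0.5],[0,0,-0.3,0,0,0,0.5],[0,0,-0.65,0,0,0,0.5],[0,0,-1,0,0,0,0.7]]]}}

```text
time: 32.7
position: [0.5952, -0.1758, 0.224]
tool_rot: [-0.208, -3.134, 0.0]
ft_force: [0.7, 0.3, -0.4]
grip_width: 0.778
grip_force: 0.0
```

Request:
{"op": "play_rows", "data": {"increments": [[[0.1,0.2,-0.3,0,0,0,1],[0.2,0.5,-0.6,0,0,0,1],[0.2,0.8,-0.9,0,0,0,1],[0.2,1,-0.9,0,0,0,1]]]}}

```text
time: 33.1
position: [0.5908, -0.0721, 0.3179]
tool_rot: [0.204, 3.127, 0.004]
ft_force: [-0.2, -0.6, -0.2]
grip_width: 0.991
grip_force: 0.0
```

Request:
{"op": "play_rows", "data": {"increments": [[[0,0.2,-0.2,0,0,0,1],[0,0.5,-0.3,0,0,0,1],[0,0.5,-0.3,0,0,0,1],[0,0.5,-0.3,0,0,0,1]]]}}

```text
time: 33.5
position: [0.5955, -0.024, 0.3431]
tool_rot: [0.205, 3.135, -0.001]
ft_force: [-0.6, -0.9, -0.0]
grip_width: 0.995
grip_force: 0.0
```

Run:
```python
from m import *
st=ctrl.get_state(); im=ctrl.get_image("wrist"); save("w8",im); C=cam("wrist",st); print(st["position"])
for o in tops(im,C,.099): print(*o)
print(proj(C,[[.632,.16,.099],[.6195,.0496,.099],[.607,-.064,.099],[.5955,-.176,.099]]))
```

```text
[ 0.5955 -0.024   0.3431]
[134 144  37  50 901] [155.7647 172.1487] [ 0.5865 -0.1363  0.099 ]
[205 147  42  43 888] [225.893  169.9505] [ 0.5944 -0.056   0.099 ]
[120 149  15  26 239] [126.887  161.7699] [ 0.5701 -0.1669  0.099 ]
[314 151  10  18 101] [318.5644 159.4653] [0.5957 0.0495 0.099 ]
[292 154  15  27 178] [297.4607 168.6348] [0.6033 0.0249 0.099 ]
[404 170  17  16 196] [411.9592 177.7398] [0.631  0.1571 0.099 ]
[310 172  18  16 214] [318.4019 179.5421] [0.6192 0.0477 0.099 ]
[116 177  18  16 223] [124.5561 184.278 ] [ 0.5959 -0.1762  0.099 ]
[[414.3532 178.2374]
 [320.0515 179.5876]
 [220.7074 181.3982]
 [124.6699 183.9034]]
```

View pics/w8.png

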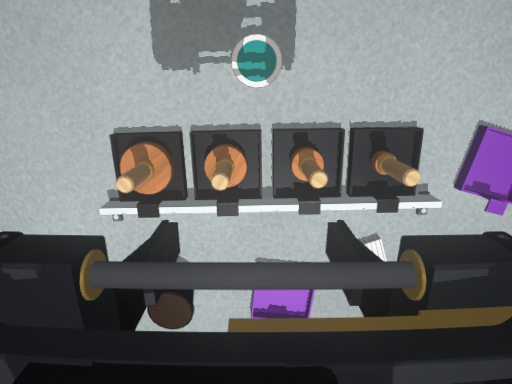

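The final view shows all four upright in their bays: the 74 in d (125,184), 60 in c (220,182), 46 in b (318,180), 32 in a (412,178). Those whose tops could be measured lie within 3 mm of the bay centre, and the tub is undisturbed. Handing in.

```bash
python3 -c "
from bench import ctrl
print(ctrl.close_job())"
```

```text
the job is handed in; nothing more can be done
None
```

The job is handed in: all four pressers stand upright near the middle of their bays, 32→a, 46→b, 60→c, 74→d (the smallest next to the cell tray), and the seed tub was not touched; it took about 34 s of the 96 s allowed.

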